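# Latch the clay box shut

## Task

Shut the blue clay box tight: take the wire loop of its toggle latch by the orange grip, hook the loop's bar behind the steel keeper on the white lid, then let go and press the red lever pad over and down until the lever lies fully home. Keep pressing the red pad home with a steady 15 N or so (12 to 18 N) for about a second, never pushing it harder than 30 N, then let go. Do not disturb the pail, jar and bottle round it.

Things in the scene. Friction and masses are not known exactly. Their poses are not given: they have to be found in the camera images.
- tub: blue plastic box, 320 long (x) x 176 wide (y) x 80 high, fixed. Origin: centre of its underside; its +x points from the latch lever to the lid ('box frame' below). Flat top at z = 80: a fixed blue deck from x = -162 to -4, and beyond it the white lid (138 wide, 8 thick), which slides along x. The latch is on the centre line y = 0, all its hinges along y
- pivot (a point): the lever's hinge on the deck: box frame x = -30, y = 0, z = 92; axes as the box. The loop's own hinge is on the lever, 18 from this pivot and 0.33 rad below the lever's line: at lever angle q it lies 18 cos(q - 0.33) to the -x side of the pivot and 18 sin(q - 0.33) above it
- lid (a joint): slide of the white lid along the box's +x, m. 0 = tight against the end of the deck; a sprung foam seal (10 N per mm) holds it at 0.007 until the latch pulls it in; latched it reads 0.002 to 0.003
- keeper (a point): where the bar's centre lies when properly caught in the steel keeper (24 wide in y) on the lid: box frame x = 20, z = 88 with the lid at 0; moves with the lid; axes as the box. The keeper has a flat base, its top 2.5 below this point, from 16 on the -x side to 30 on the +x side, and the beak (see beak) on the -x side of this point
- beak (a point): top edge of the keeper's beak, a 3 mm plate leaning 35 degrees towards +x over the caught bar: 10 above the keeper point and 3.4 to its +x side; axes as the box. The bar must come down on the +x side of it onto the base, its centre 8 or more beyond the keeper point, then be drawn to -x under the beak until it catches
- lever (a joint): lever angle, rad: 0 = home, flat along the deck pointing to the box's -x; 1.57 = upright; more leans over the lid (stop at 2.6). Friction 0.05 N m holds it. With the loop hooked it goes taut at about 1.4, needs up to 0.5 N m on the way down, passes dead centre at 0.41 and then snaps home by itself. Steel plate, 64 long, 24 wide; its upper face is 4 above the pivot when home
- pad_top (a point): centre of the upper face of the red pad on the lever's outer end, 46 from the pivot along the lever; 13 above the pivot when home (box x = -76, z = 105). z axis = outward normal of the pad, x axis = along the lever towards the pivot.
- pad: the red rubber thumb pad, 40 along the lever x 30 wide x 9 thick, covers 26 to 66 from the pivot. Firm rubber: sinks 1 mm per 16 N along its normal, 4 mm at most. Origin: centre of its underside
- loop (a joint): loop angle relative to the lever, rad: its value minus the lever's is the elevation of the loop above level, pointing to the box's +x (0 = level, 1.57 = standing up). Slight friction (0.045 N m) holds it
- bar (a point): centre of the loop's round steel crossbar, 5 thick, 34 long (y), between two side wires at y = -17 and +17 (4.4 thick) which run to the loop's hinge on the lever, 68 away. Axes: x away from the loop's hinge along the wires, z up when the loop is level
- loop_grip (a point): centre of the orange plastic grip on the loop: 13 (x) x 48 (y) x 14 (z), best pinched across its 48 length (fingers closing along the box's y), so it can turn between the fingers. In the loop's frame it is 6 beyond the bar and 29 above it
- pail_mid (a point): loose orange pail of brushes, 87 wide, 85 high, brushes to about 240 high; point on its axis 40 up. Leave it alone
- varnish_mid (a point): loose amber jar with a white cap, 62 wide, 85 high; point on its axis 40 up. Leave it alone
- glue_mid (a point): loose white bottle with a yellow band and red cap, 52 wide, 130 high; point on its axis 40 up. Leave it alone

How it is judged (in metres and radians):
On the way, in this order (a step that is already met when the one before it is completed fails the run):
1. the loop's bar is down behind the keeper's beak, the lever still up (x of bar in the frame of keeper between -0.004 and 0.012 m and z of bar in the frame of keeper between -0.004 and 0.005 m and value of joint lever above 0.7 rad), for 0.2 s.
2. the pad is held pressed with 9 to 21 N, the lever home, for half a second (contact force between the fingers and pad between 9 and 21 N and value of joint lever below 0.06 rad), for 0.5 s.
At the end, for the whole second after the job is handed in: The lever lies home (within 0.06 rad), the lid is drawn in to less than 4 mm from tight, and the loop's bar is still caught behind the keeper (within 4 mm) (value of joint lever below 0.06 rad and value of joint lid below 0.004 m and x of bar in the frame of keeper between -0.004 and 0.004 m and z of bar in the frame of keeper between -0.004 and 0.004 m); the robot touches nothing.
It fails at once if the red pad is pushed harder than 35 N (contact force between the fingers and pad above 35 N).
It fails at once if the pail, jar or bottle is moved more than 30 mm or tipped (distance of any of pail_mid, varnish_mid, glue_mid from where it was at the start of the episode above 0.03 m).
It also fails if it takes over 72 s, if anything falls off the work surface, if the arm or the gripper's body presses on something with over 40 N, if the wrist force passes 120 N, or if a joint passes its speed limit or range.

## Robot

A 6-joint arm with a two-finger parallel gripper is mounted at the origin on the work surface. World frame = base frame: x ahead of the robot, y to its left, z up, the work surface at z = 0. Lengths are in mm, angles in rad, forces in N, time in s.
With the tool pointing down it reaches from about 350 to 875 mm from the base axis. Payload 4.2 kg.
Tool frame: the origin (TCP) lies at the very end of the fingers, on their centre line; the grasp point (between the pads) lies 19 mm behind it; z points along the fingers, y is the direction in which the jaws open and shut (so a half turn about z gives the same grasp; the last joint's range is limited). The gripper opens to 85 mm and grips with 20 to 120 N. Pads are 22 mm wide; open, the fingers measure 114 mm over their backs; the gripper's body (76 mm by 85 mm) begins 54 mm behind the grasp point. The pads swing forward as they close: fully open they stand 13 mm farther back than shut.
Start: joints at [-0.875, 0.385, 0.008, 0, -1.194, -0.259], TCP at [264.413, -566.29, 231.312] pointing down, gripper open.
Joint ranges: [-3.14, 3.14], [-1.21, 2.06], [-1.07, 1.41], [-3.16, 2.05], [-2.99, -0.16], [-3.1, 3.1]. Speed limits (rad/s): [2.79, 2.79, 3.14, 3.14, 3.14, 3.14].

## Interface

Orientations are given as a unit quaternion [x, y, z, w].
In Python, from bench import arm, optics, job gives the robot as it stands.
- The arm moves only by the tool send_rows, never from a script. Its argument "steps" is a list that holds one entry, the list of rows, each a list of 5 numbers: the shift along the tool's x, y, z in cm, then the turn about the tool's z in rad, then the opening, from 0 (shut) to 1 (fully open). A call has 1 to 10 rows; each row shifts and turns the pose as measured when the row begins, along the tool's axes as they then stand; what a row does not reach is not made up. A row lasts 1/12 s, in which the tool goes at most 41.7 mm and 7.16 degrees, less where a joint would pass 70% of its speed; a pose out of reach is approached as far as the arm can. A call with a gripper value outside its range is refused whole. The fingers move at their own pace and stop on an object; the grip force is fixed at half the most. Time passes only in rows, so rows that do not move let the fingers close. It gives the time, the measured TCP pose, the force and the opening at its end, in the units of the state.
- arm.read_state(): the state, without advancing time (a new reading comes with each control period).
- optics.get_image(name): name is "scene" or "top" or "wrist"; returns (picture, depth): 480x640x3 uint8, blue, green, red; 480x640 float32, mm along the optical axis (not along the pixel's ray), 0 where there is no reading.
- optics.get_calibration(name): a dict with "K" (3x3 intrinsics, pixels), "rvec" (rotation vector, rad) and "tvec" (3), from world to camera coordinates, as OpenCV has them; the wrist camera has in their place "hand_eye" (4x4, takes a point from camera to tool coordinates, whose origin is the TCP and whose axes are the flange's). Camera axes: x right, y down, z forward; pixel columns grow to the right and rows downward; lengths in mm; the calibration is good to about 2 mm. A picture is of the moment at which its call begins: read the wrist's pose just before it. get_calibration takes no time and is no camera call.
- job.job_done(): hands the job in, once; it reports no verdict.
The state is a dict: "clock": time; "joints": joint angles; "joint_vel": joint speeds; "joint_efforts": joint torques, N m; "position": TCP position; "ee_rot": TCP orientation; "contact_force": force on the tool from outside, world axes, zero at the start; "wrist_torque": the same for the moment, N m; "gripper_width": finger opening in mm.
Only numpy, scipy, OpenCV 4.12 (cv2) and the standard library are available. Lean on these libraries where they do the work, as an engineer would, in place of code of your own. Each camera call takes 0.05 s, during which the arm holds its last target. There are 200 camera calls.

## Working session

There is one attempt and no reset: what is moved stays moved. The work goes in short steps, Python scripts to look and compute and a tool call to move; the robot and the scene stay as the last step left them, time stands still between calls to the robot, and variables do not carry over. Pictures are saved under pics/ and viewed, about 8 in all and at most 12, crops included, and the job is handed in when it is done.

Besides the shell and the picture viewer there is one more tool, called after "Emit:" in YAML: its name, and indented under it one key for each argument. send_rows: Moves the arm, as the interface text tells. Its arguments: {"type":"object","properties":{"steps":{"type":"array","items":{"type":"array","items":{"type":"array","items":{"type":"number"}}}}},"required":["steps"]}

```bash
ls; mkdir -p pics; python3 - <<'E'
from bench import arm, optics
import cv2, numpy as np
print(arm.read_state())
for n in("scene","top"):
    im,d=optics.get_image(n); cv2.imwrite(f"pics/{n}0.png",im); np.save(f"pics/{n}0.npy",d)
    print(n,optics.get_calibration(n),(d>0).mean())
print(optics.get_calibration("wrist"))
E
```

```text
pics
{'clock': 0.0, 'joints': array([-8.75379938e-01,  3.85554186e-01,  6.65031217e-03, -5.23986846e-04,
       -1.19399104e+00, -2.58616260e-01]), 'joint_vel': array([-5.59958559e-05,  8.29105197e-04,  1.00088250e-03, -2.36051535e-04,
        8.50527941e-04, -1.23409657e-03]), 'joint_efforts': array([ 1.65812544e-03, -3.92289805e+01,  1.88400328e+01,  4.18612942e+00,
       -4.58051931e-03,  3.17207327e-07]), 'position': array([ 264.19337131, -565.78152825,  230.22888281]), 'ee_rot': array([-2.16573484e-01,  9.76265725e-01,  1.04396536e-03, -2.65435387e-04]), 'contact_force': array([ 0.37534847, -0.73897267,  0.88723524]), 'wrist_torque': array([-0.00226169, -0.0136334 ,  0.03040296]), 'gripper_width': 85.55111364453931}
scene {'K': array([[434.66855825,   0.        , 322.49147516],
       [  0.        , 434.66855825, 226.22536943],
       [  0.        ,   0.        ,   1.        ]]), 'rvec': array([ 2.05775589,  1.40760904, -0.53928433]), 'tvec': array([-247.49753247, -345.19943878, 1088.52893804])} 0.9959309895833334
top {'K': array([[497.67430318,   0.        , 321.92792142],
       [  0.        , 497.67430318, 243.87655712],
       [  0.        ,   0.        ,   1.        ]]), 'rvec': array([ 2.14558432, -2.18630043,  0.14234362]), 'tvec': array([ 33.94220475, 614.23764398, 951.88245227])} 0.9958626302083333
{'K': array([[368.75191471,   0.        , 324.09175599],
       [  0.        , 368.75191471, 238.53098079],
       [  0.        ,   0.        ,   1.        ]]), 'hand_eye': array([[-2.33716463e-04, -9.55084906e-01, -2.96332193e-01,
         7.69742555e+01],
       [ 9.99999938e-01, -3.01156805e-04,  1.81937271e-04,
         4.31241856e-01],
       [-2.63007998e-04, -2.96332132e-01,  9.55084917e-01,
        -1.42188046e+02],
       [ 0.00000000e+00,  0.00000000e+00,  0.00000000e+00,
         1.00000000e+00]])}
```

View pics/scene0.png

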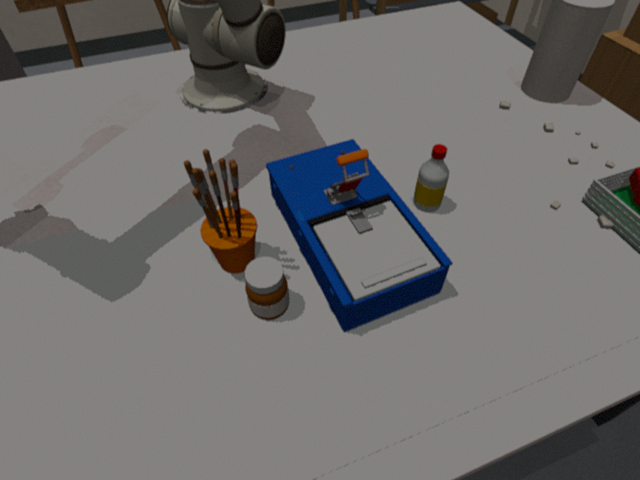

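View pics/top0.png

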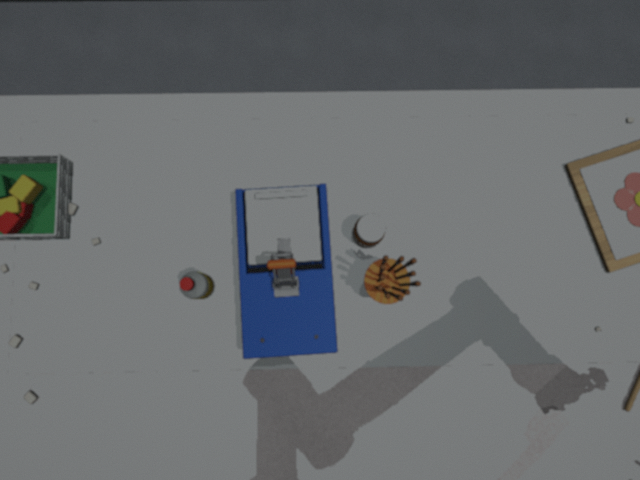

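Scene: the latch stands up on the box (grip at about 352,157, red pad at 347,184), with the pail and jar on one side and the bottle on the other. Top: the box spans (237,187)–(335,356) and the grip is at (281,265). Next I'll measure the box frame and the latch parts.

```bash
cat > h.py <<'E'
import cv2, numpy as np
from bench import arm, optics
from scipy.spatial.transform import Rotation as R
def cloud(n,d,st=None):
    c=optics.get_calibration(n); K=c["K"]; v,u=np.mgrid[:480,:640]
    P=np.dstack([(u-K[0,2])/K[0,0]*d,(v-K[1,2])/K[1,1]*d,d])
    if n=="wrist":
        H=c["hand_eye"]; P=P@H[:3,:3].T+H[:3,3]
        return P@R.from_quat(st["ee_rot"]).as_matrix().T+st["position"]
    return (P-c["tvec"])@cv2.Rodrigues(c["rvec"])[0]
def mask(im,name):
    h=cv2.cvtColor(im,cv2.COLOR_BGR2HSV); H,S,V=cv2.split(h)
    return {"blue":(abs(H.astype(int)-115)<15)&(S>150)&(V>50),
            "orange":(H>4)&(H<20)&(S>180)&(V>110),
            "red":((H<4)|(H>174))&(S>150)&(V>60),
            "grey":(S<60)&(V<225)}[name]
E
cat > m.py <<'E'
from h import *
for n in("top","scene"):
    im=cv2.imread(f"pics/{n}0.png"); d=np.load(f"pics/{n}0.npy"); P=cloud(n,d)
    b=mask(im,"blue")&(d>0); Q=P[b]; Q=Q[(Q[:,2]>70)&(Q[:,2]<90)]
    print(n,"z deck",np.median(Q[:,2]),cv2.minAreaRect(Q[:,:2].astype(np.float32)), cv2.boxPoints(cv2.minAreaRect(Q[:,:2].astype(np.float32))).tolist())
    for c in("orange","red"):
        k,l,s,ce=cv2.connectedComponentsWithStats((mask(im,c)&(d>0)).astype(np.uint8))
        for i in range(1,k):
            if s[i,4]>15:
                q=P[l==i]; print(c,ce[i].round(1),s[i,4],"med",np.median(q,0).round(1),"min",np.percentile(q,5,0).round(1),"max",np.percentile(q,95,0).round(1))
E
python3 m.py
python3 -c "
import cv2
a=cv2.imread('pics/scene0.png')[130:250,290:410];cv2.imwrite('pics/c.png',cv2.resize(a,(600,600),interpolation=2))"
```

```text
top z deck 79.40940094900563 ((562.7998046875, 93.71089935302734), (316.6292419433594, 171.4367218017578), 2.637200117111206) [[400.7088317871094, 172.05416870117188], [408.5968933105469, 0.7990155220031738], [724.8907470703125, 15.367630004882812], [717.002685546875, 186.62278747558594]]
red [ 10.1 220.1] 336 med [670.1 629.5  55.8] min [650.5 610.6  42.5] max [697.5 645.3  59. ]
red [186.5 283.6] 123 med [536.5 265.  129.3] min [529.2 256.9 126.4] max [545.4 274.7 131.7]
scene z deck 80.13787256183335 ((564.8358764648438, 92.11076354980469), (323.6903381347656, 175.04196166992188), 2.8402929306030273) [[398.8526611328125, 171.50445556640625], [407.5263671875, -3.322482109069824], [730.819091796875, 12.717071533203125], [722.1453857421875, 187.54400634765625]]
orange [352.4 156.2] 203 med [569.3  91.4 189.9] min [565.4  72.  186.6] max [572.8 111.3 192.6]
orange [226.3 211.3] 23 med [505.4 -93.7  85.1] min [498.  -95.2  84. ] max [514.3 -91.3  86.6]
orange [243.8 211.2] 30 med [516.  -67.8  85.5] min [509.9 -71.7  84. ] max [520.3 -62.2  86.6]
orange [219.8 214.2] 17 med [ 506.9 -10
[... 347 characters left out ...]
ax [ 538.3 -104.1   87. ]
orange [232.1 225.4] 30 med [538.7 -91.9  85.6] min [533.4 -95.8  84.7] max [543.2 -87.7  86.8]
orange [249.  226.3] 50 med [549.3 -67.4  85.3] min [545.  -78.1  84.1] max [555.7 -59.5  86.8]
orange [223.1 230.9] 16 med [ 544.2 -107.1   85.4] min [ 540.8 -109.8   84.3] max [ 550.  -104.8   86.8]
orange [233.6 233.3] 23 med [554.6 -93.6  85. ] min [551.2 -96.8  83.7] max [558.9 -89.8  86.7]
orange [247.1 233.1] 76 med [562.6 -74.1  85.4] min [555.4 -81.5  84.1] max [568.4 -66.3  86.9]
red [439.4 149. ] 99 med [538.5 265.2 130. ] min [529.5 256.  128.6] max [548.6 274.9 131.3]
red [638.  173.5] 39 med [653.6 626.9  55.6] min [644.2 613.2  53.6] max [669.6 635.3  58. ]
```

View pics/c.png

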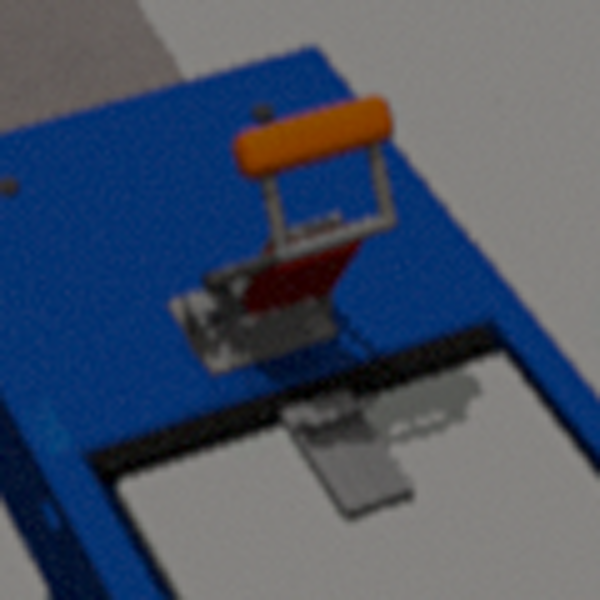

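The box yaw is about 0.048 rad, with its centre at about (564,93). I'll rise, square the jaws to the box, then go above the latch for a wrist view.

Emit:
send_rows:
  steps:
    - [[0,0,-3,0.098,1],[0,0,-3,0.098,1],[0,0,-3,0.098,1],[0,0,-3,0.098,1],[0,0,0,0,1]]

```text
clock: 0.52
position: [262.9, -564.2, 348.6]
ee_rot: [-0.012, 1.0, 0.007, -0.005]
contact_force: [0.4, 0.2, 0.7]
gripper_width: 85.7
```

```bash
cat >> h.py <<'E'
BO=np.array([564.,92.9,0.]); YAW=0.048
RB=R.from_euler("z",YAW).as_matrix()
def box(p): return (np.asarray(p)-BO)@RB
def delta(bx=None,world=None,turn=True):
    "tool-axes shift (cm) to bring the TCP to a box-frame point; yaw error"
    s=arm.read_state(); T=R.from_quat(s["ee_rot"]).as_matrix()
    tgt=RB@np.array(bx)+BO if world is None else np.array(world)
    e=np.arctan2(T[1,1],T[0,1])-np.pi/2-YAW
    print("t %.2f"%s["clock"],"tcp box",box(s["position"]).round(1),"tool-y err",e.round(3),"(turn by it)  shift cm",(T.T@(tgt-s["position"])/10).round(2),"tilt",T[:2,2].round(3),"F",s["contact_force"].round(1),"w",round(s["gripper_width"],1))
E
python3 -c "
from h import *
delta([0,0,330])"
```

```text
t 0.52 tcp box [-332.2 -641.9  348.6] tool-y err -0.024 (turn by it)  shift cm [-31.72  64.93   2.52] tilt [-0.01   0.014] F [0.4 0.2 0.7] w 85.7
```

Emit:
send_rows:
  steps:
    - [[-1.8,3.7,0,-0.012,1],[-1.8,3.7,0,-0.012,1],[-1.8,3.7,0,0,1],[-1.8,3.7,0,0,1],[-1.8,3.7,0,0,1],[-1.8,3.7,0,0,1],[-1.8,3.7,0,0,1],[-1.8,3.7,0,0,1],[-1.8,3.7,0,0,1],[-1.8,3.7,0,0,1]]

```text
clock: 1.35
position: [425.6, -184.5, 346.4]
ee_rot: [-0.019, 1.0, 0.009, -0.006]
contact_force: [1.7, 0.2, -0.7]
gripper_width: 85.2
```

Emit:
send_rows:
  steps:
    - [[-1.8,3.7,0,0,1],[-1.8,3.7,0,0,1],[-1.8,3.7,0,0,1],[-1.8,3.7,0,0,1],[-1.8,3.7,0,0,1],[-1.8,3.7,0,0,1],[-1.8,3.7,0,0,1],[0,0,0,0,1]]

```text
clock: 2.02
position: [539.0, 90.4, 346.1]
ee_rot: [-0.025, 1.0, 0.01, -0.008]
contact_force: [1.0, -0.7, -1.2]
gripper_width: 84.9
```

```bash
python3 -c "
from h import *
delta([0,0,330])"
```

```text
t 2.02 tcp box [-25.1  -1.3 346.1] tool-y err 0.002 (turn by it)  shift cm [-2.54  0.09  1.58] tilt [-0.016  0.02 ] F [ 1.  -0.7 -1.2] w 84.9
```

```bash
cat > w.py <<'E'
from h import *; import sys
st=arm.read_state(); im,d=optics.get_image("wrist"); k=sys.argv[1]
cv2.imwrite(f"pics/w{k}.png",im); P=box(cloud("wrist",d,st)); np.save(f"pics/w{k}.npy",P)
delta([0,0,330])
b=mask(im,"blue")&(d>0); Q=P[b]; Q=Q[(Q[:,2]>70)&(Q[:,2]<90)]; print("deck",np.median(Q[:,2]),cv2.minAreaRect(Q[:,:2].astype(np.float32)))
for c in("orange","red"):
    n,l,s,ce=cv2.connectedComponentsWithStats((mask(im,c)&(d>0)&(abs(P[:,:,1])<60)&(P[:,:,2]>82)).astype(np.uint8))
    for i in range(1,n):
        if s[i,4]>40:
            q=P[l==i]; print(c,ce[i].round(1),s[i,4],"med",np.median(q,0).round(1),"min",np.percentile(q,3,0).round(1),"max",np.percentile(q,97,0).round(1))
E
python3 w.py 1
```

```text
t 2.07 tcp box [-26.3  -3.2 346.2] tool-y err 0.001 (turn by it)  shift cm [-2.66  0.28  1.59] tilt [-0.018  0.019] F [ 0.5 -0.2 -0.4] w 85.7
deck 79.54913987331831 ((-2.1884918212890625, 0.14251708984375), (173.47421264648438, 319.50152587890625), 89.94733428955078)
orange [322.1 249.2] 802 med [ -2.5   0.2 189.5] min [ -7.3 -20.3 183.9] max [  4.8  20.7 191.9]
red [317.  235.1] 101 med [  0.7  -7.8 146.2] min [-12.  -13.9 122.3] max [  2.   13.6 148.7]
```

View pics/w1.png

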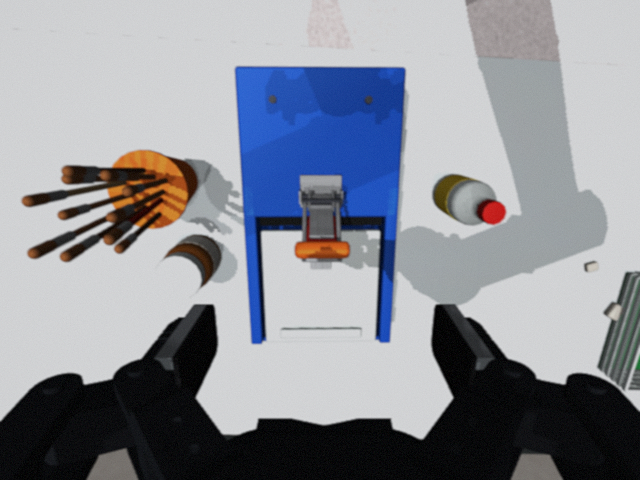

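The wrist view shows the grip at (322,250) square to the jaws, the lever beyond upright, and the brushes leaning away. The measurements fit q≈2.05 and loop elevation≈0.83. I'll check the brush clearance and then descend.

```bash
sed -i 's/BO=np.array(\[564.,92.9/BO=np.array([562.4,92.9/' h.py; python3 -c "
from h import *
P=np.load('pics/w1.npy').reshape(-1,3)
q=P[(P[:,1]<-25)&(P[:,2]>95)&(P[:,2]<260)&(abs(P[:,0])<110)]; print(len(q),q[:,1].max(), np.percentile(q[:,1],[90,99]))
delta([1,0,163])"
```

```text
6161 -157.2093653954836 [-162.58091443 -158.85375589]
t 2.07 tcp box [-24.7  -3.2 346.2] tool-y err 0.001 (turn by it)  shift cm [-2.88 -0.05 18.28] tilt [-0.018  0.019] F [ 0.5 -0.2 -0.4] w 85.7
```

Emit:
send_rows:
  steps:
    - [[-1,0,3,0,1],[-1,0,3,0,1],[-0.9,0,3,0,1],[0,0,3,0,1],[0,0,2,0,1],[0,0,0,0,1]]

```text
clock: 2.57
position: [565.1, 90.9, 201.6]
ee_rot: [-0.026, 1.0, 0.01, -0.007]
contact_force: [-0.2, 0.2, 0.3]
gripper_width: 85.4
```

```bash
python3 -c "
from h import *
delta([1,0,163])"
```

```text
t 2.57 tcp box [  2.6  -2.1 201.6] tool-y err 0.003 (turn by it)  shift cm [0.11 0.13 3.86] tilt [-0.014  0.02 ] F [-0.2  0.2  0.3] w 85.4
```

Emit:
send_rows:
  steps:
    - [[0.1,0.1,1.5,0,1],[0,0,1.5,0,1],[0,0,1,0,1],[0,0,0,0,0.3],[0,0,0,0,0.3],[0,0,0,0,0.3],[0,0,0,0,0.3],[0,0,0,0,0.3]]

```text
clock: 3.23
position: [565.1, 92.4, 166.5]
ee_rot: [-0.026, 1.0, 0.012, -0.003]
contact_force: [-0.8, -0.7, -6.2]
gripper_width: 46.5
```

```bash
python3 -c "
from h import *
delta([1,0,163])
im,d=optics.get_image('scene'); cv2.imwrite('pics/s2.png',cv2.resize(im[90:250,270:430],(600,600),interpolation=2))"
```

```text
t 3.23 tcp box [  2.7  -0.6 166.5] tool-y err 0.004 (turn by it)  shift cm [0.16 0.05 0.36] tilt [-0.006  0.025] F [-0.8 -0.7 -6.2] w 46.5
```

View pics/s2.png

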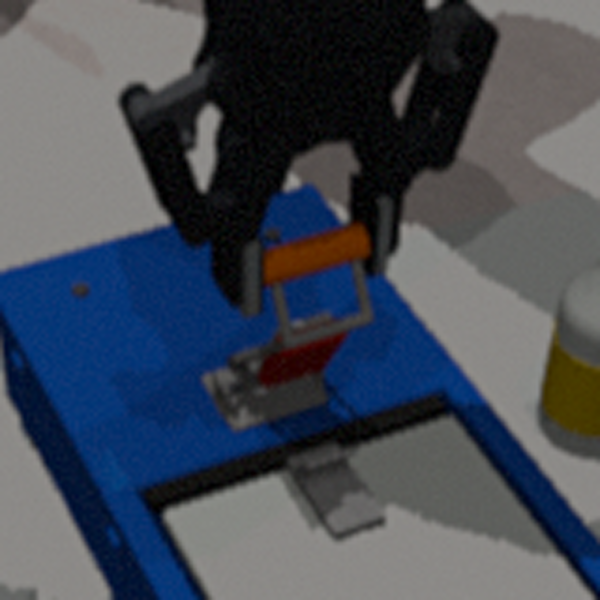

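The grip is pinched between the fingers (orange bar at about 315,252 in the crop, width 46.5 mm). Next I'll compute the arc waypoints.

```bash
cat > k.py <<'E'
from h import *
from scipy.optimize import fsolve
OFF=np.array([-1.7,17.5])   # grip - TCP, box x,z
def hinge(q): return np.array([-30-18*np.cos(q-.33),92+18*np.sin(q-.33)])
def pt(q,e,a,b): return hinge(q)+a*np.array([np.cos(e),np.sin(e)])+b*np.array([-np.sin(e),np.cos(e)])
def tcp(q,e): return pt(q,e,74,29)-OFF
def where(off=OFF,g=(2.1,0)):
    t=box(arm.read_state()["position"])[[0,2]]
    q,e=fsolve(lambda v:pt(*v,74,29)-t-off,g)
    print("q %.2f e %.2f bar"%(q,e),pt(q,e,68,0).round(1)); return q,e
E
python3 - <<'E'
from k import *
where(g=(2.05,.8))
p=None
for q,e in [(2.05,.83),(2.1,.7),(2.15,.55),(2.2,.4),(2.25,.25),(2.25,.1),(2.25,-.05),(2.25,-.2),(2.25,-.3)]:
    t=tcp(q,e); print(q,e,"tcp",t.round(1),"bar",pt(q,e,68,0).round(1), "" if p is None else (t-p).round(1)); p=t
E
```

```text
q 2.04 e 0.83 bar [ 18.4 160. ]
2.05 0.83 tcp [  2.9 166.5] bar [ 18.6 160. ] 
2.1 0.7 tcp [ 13.2 162. ] bar [ 25.6 153.5] [10.3 -4.5]
2.15 0.55 tcp [ 24.1 155.3] bar [ 32.4 145. ] [10.9 -6.7]
2.2 0.4 tcp [ 33.9 147.2] bar [ 37.9 135.7] [ 9.8 -8.1]
2.25 0.25 tcp [ 42.4 137.8] bar [ 42.  125.7] [ 8.5 -9.4]
2.25 0.1 tcp [ 48.6 127.7] bar [ 43.8 115.7] [  6.2 -10.2]
2.25 -0.05 tcp [ 53.2 116.7] bar [ 44.1 105.5] [  4.6 -11. ]
2.25 -0.2 tcp [ 56.1 105.1] bar [42.8 95.4] [  2.9 -11.5]
2.25 -0.3 tcp [57.1 97.2] bar [41.1 88.8] [ 1.  -7.9]
```

Emit:
send_rows:
  steps:
    - [[-0.5,0,0.2,0,0.3],[-0.5,0,0.25,0,0.3],[-0.55,0,0.33,0,0.3],[-0.55,0,0.33,0,0.3],[-0.5,0,0.4,0,0.3],[-0.5,0,0.4,0,0.3],[0,0,0,0,0.3]]

```text
clock: 3.87
position: [596.3, 95.1, 150.9]
ee_rot: [-0.026, 1.0, 0.013, -0.005]
contact_force: [-3.6, 2.2, 2.3]
gripper_width: 46.2
```

```bash
python3 -c "
from k import *
where(g=(2.1,.5)); delta([42.4,0,137.8])"
```

```text
q 2.59 e 0.51 bar [ 40.6 139.4]
t 3.87 tcp box [ 34.    0.6 150.9] tool-y err 0.003 (turn by it)  shift cm [-0.86 -0.1   1.3 ] tilt [-0.01   0.025] F [-3.6  2.2  2.3] w 46.2k.py:9: RuntimeWarning: The iteration is not making good progress, as measured by the 
 improvement from the last five Jacobian evaluations.
  q,e=fsolve(lambda v:pt(*v,74,29)-t-off,g)
```

Emit:
send_rows:
  steps:
    - [[0,0,0.5,0,0.3],[-0.3,0,0.6,0,0.3],[-0.3,0,0.6,0,0.3],[-0.3,0,0.6,0,0.3],[-0.2,0,0.5,0,0.3],[0,0,0,0,0.3]]

```text
clock: 4.37
position: [616.9, 96.2, 129.6]
ee_rot: [-0.026, 1.0, 0.014, 0.006]
contact_force: [-3.3, 2.1, 2.4]
gripper_width: 46.7
```

```bash
python3 -c "
from k import *
where(g=(2.1,.1)); delta([53.2,0,116.7])"
```

```text
q 2.89 e 0.21 bar [ 51.5 116.3]
t 4.37 tcp box [ 54.6   0.7 129.6] tool-y err 0.005 (turn by it)  shift cm [ 0.16 -0.1   1.29] tilt [0.012 0.027] F [-3.3  2.1  2.4] w 46.7k.py:9: RuntimeWarning: The iteration is not making good progress, as measured by the 
 improvement from the last five Jacobian evaluations.
  q,e=fsolve(lambda v:pt(*v,74,29)-t-off,g)
```

```bash
cat > s.py <<'E'
from h import *; import sys
k=sys.argv[1]; delta([0,0,0])
im,d=optics.get_image("scene"); cv2.imwrite(f"pics/s{k}.png",cv2.resize(im[100:240,290:430],(600,600),interpolation=2)); P=box(cloud("scene",d))
for c in("orange","red"):
    n,l,s,ce=cv2.connectedComponentsWithStats((mask(im,c)&(d>0)&(abs(P[:,:,1])<60)&(P[:,:,2]>82)).astype(np.uint8))
    for i in range(1,n):
        if s[i,4]>20:
            q=P[l==i]; print(c,ce[i].round(1),s[i,4],"med",np.median(q,0).round(1),"min",np.percentile(q,3,0).round(1),"max",np.percentile(q,97,0).round(1))
E
python3 s.py 3
```

```text
t 4.37 tcp box [ 54.6   0.7 129.6] tool-y err 0.005 (turn by it)  shift cm [ 5.63 -0.39 12.88] tilt [0.012 0.027] F [-3.3  2.1  2.4] w 46.7
```

View pics/s3.png

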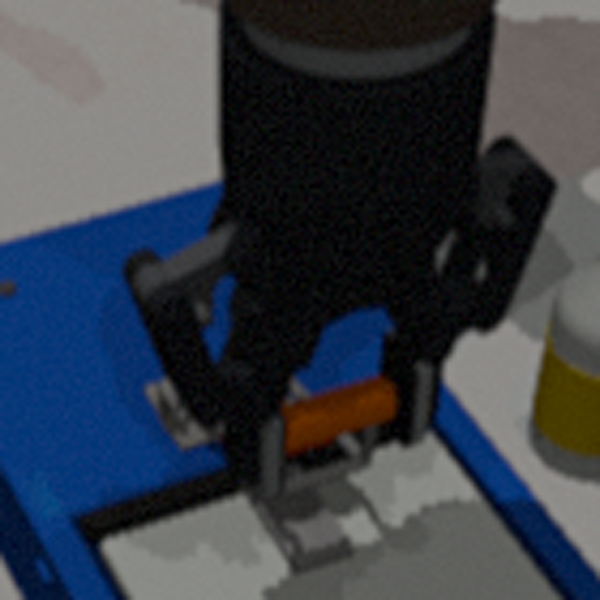

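The loop is still in the jaws and coming down over the keeper (grip at about 340,412 in the crop). I'll measure the grip itself by depth in the shadow.

```bash
sed -i 's/(S>180)&(V>110)/(S>170)\&(V>60)/; s/(S>150)&(V>60),$/(S>150)\&(V>35),/' h.py; python3 s.py 4
```

```text
t 4.42 tcp box [ 54.4   0.7 129.8] tool-y err 0.005 (turn by it)  shift cm [ 5.61 -0.39 12.9 ] tilt [0.012 0.028] F [-2.7  2.3  2.6] w 46.5
orange [368.4 195.9] 250 med [ 56.2   1.  154.1] min [ 48.5 -16.4 146.6] max [ 58.2  20.4 157.3]
```

Emit:
send_rows:
  steps:
    - [[0.1,0,0.5,0,0.3],[0.1,0,0.5,0,0.3],[0,0,0.5,0,0.3],[0,0,0.3,0,0.3],[0,0,0,0,0.3]]

```text
clock: 4.88
position: [622.7, 96.6, 119.6]
ee_rot: [-0.028, 0.999, 0.014, 0.017]
contact_force: [-4.8, 1.5, 3.2]
gripper_width: 46.7
```

```bash
python3 s.py 5; python3 -c "
from k import *
where(g=(2.3,-.1)); delta([56,0,105])"
```

```text
t 4.88 tcp box [ 60.4   0.8 119.6] tool-y err 0.009 (turn by it)  shift cm [ 6.47 -0.35 11.74] tilt [0.034 0.029] F [-4.8  1.5  3.2] w 46.7
orange [369.4 202.7] 246 med [ 61.1   0.6 145.1] min [ 52.2 -16.4 137.3] max [ 63.5  20.4 147.6]
q 3.00 e 0.10 bar [ 53.7 106.9]
t 4.93 tcp box [ 60.4   0.9 119.8] tool-y err 0.009 (turn by it)  shift cm [ 0.49 -0.12  1.46] tilt [0.034 0.029] F [-3.1  2.2  5. ] w 46.6k.py:9: RuntimeWarning: The iteration is not making good progress, as measured by the 
 improvement from the last ten iterations.
  q,e=fsolve(lambda v:pt(*v,74,29)-t-off,g)
```

Emit:
send_rows:
  steps:
    - [[0.5,0,0.2,0,0.3],[0.5,0,0.4,0,0.3],[0.3,0,0.5,0,0.3],[0.2,0,0.5,0,0.3],[0,0,0,0,0.3]]

```text
clock: 5.35
position: [625.2, 96.9, 116.0]
ee_rot: [-0.032, 0.999, 0.015, 0.04]
contact_force: [-6.3, 1.9, 1.4]
gripper_width: 46.3
```

```bash
python3 s.py 6; python3 -c "
from k import *
where(g=(2.3,-.1))"
```

```text
t 5.35 tcp box [ 63.   1. 116.] tool-y err 0.016 (turn by it)  shift cm [ 7.21 -0.33 11.06] tilt [0.078 0.033] F [-6.3  1.9  1.4] w 46.3
orange [369.7 204.8] 250 med [ 62.4   1.3 141.9] min [ 53.3 -16.3 133.7] max [ 64.9  20.4 144.4]
red [361.8 199.9] 25 med [ 31.2   6.  121.8] min [ 28.8 -24.2 119.5] max [ 71.   12.2 168.6]
q 3.04 e 0.05 bar [ 54.3 103.2]k.py:9: RuntimeWarning: The iteration is not making good progress, as measured by the 
 improvement from the last ten iterations.
  q,e=fsolve(lambda v:pt(*v,74,29)-t-off,g)
```

```bash
python3 - <<'E'
from k import *
s=arm.read_state(); print(s["joints"].round(3),s["contact_force"].round(1),s["wrist_torque"].round(2),s["joint_efforts"].round(1))
E
```

```text
[ 0.409  0.459 -0.188  0.    -0.839 -1.917] [-2.8  0.2  3.6] [ 0.06  1.31 -0.09] [ -0.8 -38.3  16.4   3.9   1.    0.2]
```

View pics/s6.png

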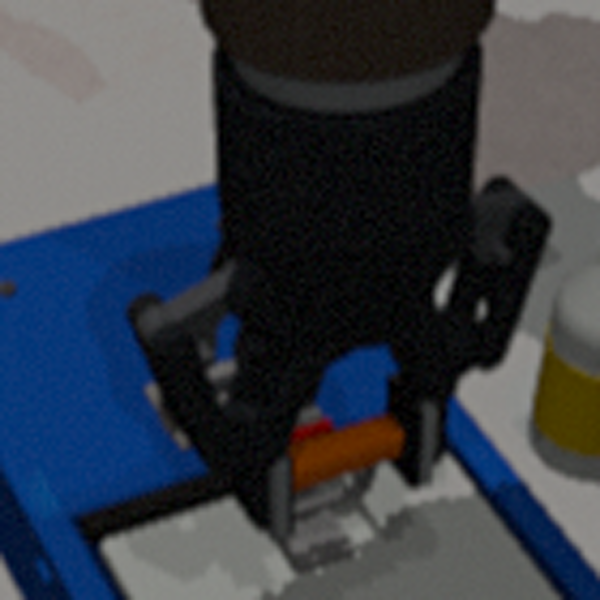

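Something odd is happening: the tool tilts while the tips hardly move. I'll run a few zero rows to see whether it creeps.

Emit:
send_rows:
  steps:
    - [[0,0,0,0,0.3],[0,0,0,0,0.3],[0,0,0,0,0.3]]

```text
clock: 5.65
position: [625.1, 97.0, 116.3]
ee_rot: [-0.031, 0.999, 0.016, 0.04]
contact_force: [-2.8, 0.8, 3.4]
gripper_width: 46.6
```

```bash
cat > st.py <<'E'
from h import *
delta([0,0,0]); s=arm.read_state(); print("joints",s["joints"].round(3),"torque",s["wrist_torque"].round(2))
E
python3 st.py
```

```text
t 5.65 tcp box [ 62.8   1.1 116.3] tool-y err 0.016 (turn by it)  shift cm [ 7.19 -0.34 11.08] tilt [0.078 0.034] F [-2.8  0.8  3.4] w 46.6
joints [ 0.41   0.459 -0.189  0.    -0.838 -1.918] torque [ 0.07  1.12 -0.15]
```

Emit:
send_rows:
  steps:
    - [[0,0,0,0,0.75],[0,0,0,0,0.75],[0,0,0,0,0.75],[0,0,0,0,0.75]]

```text
clock: 5.98
position: [627.6, 97.3, 115.5]
ee_rot: [-0.032, 0.998, 0.016, 0.042]
contact_force: [-0.3, 0.2, 0.6]
gripper_width: 63.6
```

```bash
python3 st.py; python3 s.py 7; python3 w.py 2
```

```text
t 5.98 tcp box [ 65.3   1.2 115.5] tool-y err 0.018 (turn by it)  shift cm [ 7.5  -0.34 10.94] tilt [0.084 0.035] F [-0.3  0.2  0.6] w 63.6
joints [ 0.409  0.461 -0.188  0.002 -0.831 -1.916] torque [-0.08  0.15 -0.02]
t 5.98 tcp box [ 65.3   1.2 115.5] tool-y err 0.018 (turn by it)  shift cm [ 7.5  -0.34 10.94] tilt [0.084 0.035] F [-0.3  0.2  0.6] w 63.6
orange [367.3 205. ] 292 med [ 61.7  -2.4 142.2] min [ 52.6 -22.3 134.4] max [ 64.7  19.8 144.6]
red [359.3 200.6] 30 med [ 31.4   1.7 121.9] min [ 28.7 -31.9 120.1] max [ 73.2  12.  171.4]
t 6.08 tcp box [ 65.1   1.2 115.5] tool-y err 0.018 (turn by it)  shift cm [  4.65   0.62 -21.92] tilt [0.083 0.035] F [0.1 0.  0.6] w 63.8
deck 79.54814342208076 ((28.807506561279297, 0.5874710083007812), (171.0086212158203, 177.33905029296875), 1.2411727905273438)
orange [323.8 321.9] 4914 med [5.19e+01 1.00e-01 1.42e+02] min [ 49.  -20.8 133.9] max [ 59.4  21.1 143.6]
red [321.9 206.7] 1504 med [ 21.   -2.3 116.3] min [ -1.8 -14.2 102.5] max [ 30.7  14.7 121.8]
```

View pics/w2.png

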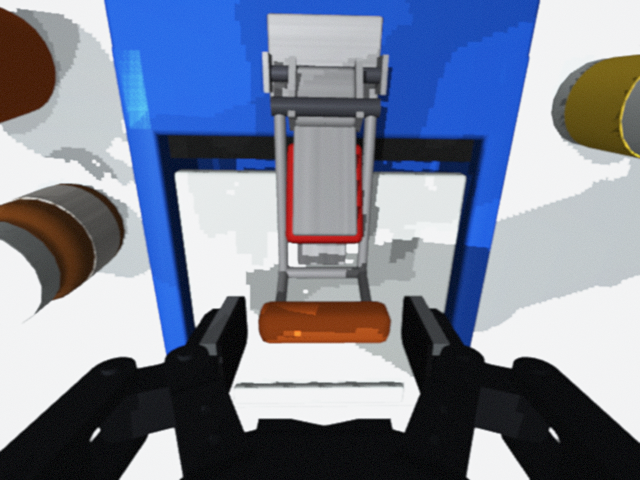

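Good view: the loop stays where it was left (bar at y≈272 px), the lever is at its stop, and the grip has rolled about 10 mm off the pad centre. I'll re-centre on it (grip ≈ 53.5, 136.5), pinch it again and lower it.

Emit:
send_rows:
  steps:
    - [[0.5,-0.1,0,-0.01,0.75],[0.5,0,0,0,0.75],[0,0,0,0,0.75],[0,0,0,0,0.3],[0,0,0,0,0.3],[0,0,0,0,0.3],[0,0,0,0,0.3]]

```text
clock: 6.67
position: [616.6, 96.2, 114.5]
ee_rot: [-0.039, 0.998, 0.016, 0.043]
contact_force: [0.3, -0.4, -0.1]
gripper_width: 46.6
```

```bash
python3 st.py
```

```text
t 6.67 tcp box [ 54.3   0.6 114.5] tool-y err 0.031 (turn by it)  shift cm [ 6.4  -0.23 10.94] tilt [0.084 0.035] F [ 0.3 -0.4 -0.1] w 46.6
joints [ 0.415  0.445 -0.218  0.002 -0.816 -1.909] torque [-0.2   0.2   0.09]
```

Emit:
send_rows:
  steps:
    - [[-0.1,0,0.5,0,0.3],[-0.1,0,0.5,0,0.3],[-0.1,0,0.5,0,0.3],[0,0,0.4,0,0.3],[0,0,0,0,0.3]]

```text
clock: 7.08
position: [622.2, 96.6, 97.6]
ee_rot: [-0.038, 0.998, 0.015, 0.043]
contact_force: [-1.7, 1.9, 3.9]
gripper_width: 46.6
```

```bash
python3 st.py; python3 s.py 8
```

```text
t 7.08 tcp box [59.9  0.9 97.6] tool-y err 0.03 (turn by it)  shift cm [ 6.83 -0.17  9.19] tilt [0.086 0.034] F [-1.7  1.9  3.9] w 46.6
joints [ 0.412  0.472 -0.223  0.004 -0.783 -1.909] torque [ 0.23  1.01 -0.02]
t 7.08 tcp box [59.9  0.9 97.6] tool-y err 0.03 (turn by it)  shift cm [ 6.83 -0.17  9.19] tilt [0.086 0.034] F [-1.7  1.9  3.9] w 46.6
orange [369.6 215.2] 249 med [6.650e+01 1.000e-01 1.249e+02] min [ 59.2 -20.1 117.6] max [ 69.9  20.9 127.3]
red [362.9 201.8] 43 med [ 33.9   6.9 119.3] min [ 29.8 -21.4 115.9] max [ 71.7  12.4 165.3]
```

Emit:
send_rows:
  steps:
    - [[0.2,0,0.4,0,0.3],[0.3,0,0.4,0,0.3],[0.2,0,0.2,0,0.3],[0,0,0,0,0.3]]

```text
clock: 7.47
position: [623.1, 97.0, 93.4]
ee_rot: [-0.039, 0.998, 0.016, 0.052]
contact_force: [-3.2, -0.8, 2.1]
gripper_width: 46.4
```

```bash
python3 st.py; python3 s.py 9
```

```text
t 7.47 tcp box [60.9  1.1 93.4] tool-y err 0.032 (turn by it)  shift cm [ 7.03 -0.19  8.65] tilt [0.102 0.036] F [-3.2 -0.8  2.1] w 46.4
joints [ 0.414  0.472 -0.241  0.011 -0.75  -1.915] torque [ 0.19  1.5  -0.1 ]
t 7.47 tcp box [60.9  1.1 93.4] tool-y err 0.032 (turn by it)  shift cm [ 7.03 -0.19  8.65] tilt [0.102 0.036] F [-3.2 -0.8  2.1] w 46.4
orange [369.5 217.4] 240 med [ 67.2  -0.2 121.1] min [ 60.5 -20.3 114.4] max [ 70.8  21.  123.2]
red [364.  201.1] 31 med [ 33.5   8.3 119.6] min [ 29.5 -18.5 116. ] max [ 71.6  13.1 168.3]
```

Emit:
send_rows:
  steps:
    - [[0.6,0,0.1,0.01,0.3],[0.6,0,0.1,0.01,0.3],[0.6,0,0.1,0.01,0.3]]

```text
clock: 7.77
position: [622.6, 96.4, 97.2]
ee_rot: [-0.03, 0.997, 0.018, 0.071]
contact_force: [8.6, -5.1, 4.8]
gripper_width: 47.0
```

```bash
python3 st.py; python3 s.py 10
```

```text
t 7.77 tcp box [60.3  0.6 97.2] tool-y err 0.015 (turn by it)  shift cm [ 7.36 -0.28  8.75] tilt [0.141 0.04 ] F [ 8.6 -5.1  4.8] w 47.0
joints [ 0.42   0.452 -0.278  0.033 -0.696 -1.954] torque [-1.8  -2.    0.56]
t 7.77 tcp box [60.3  0.6 97.2] tool-y err 0.015 (turn by it)  shift cm [ 7.36 -0.28  8.75] tilt [0.141 0.04 ] F [ 8.6 -5.1  4.8] w 47.0
orange [369.  215.2] 252 med [ 65.8  -1.1 124.9] min [ 59.4 -21.  118.2] max [ 69.2  21.  127.6]
red [361.8 200.1] 48 med [ 32.3   5.3 122.1] min [ 28.  -20.  118.9] max [ 67.4  11.8 163.8]
```

Emit:
send_rows:
  steps:
    - [[0.2,0,0.6,0.01,0.3],[1.0,0,0.6,0,0.3],[1.2,0,0.6,0,0.3]]

```text
clock: 8.07
position: [624.3, 98.7, 91.8]
ee_rot: [-0.031, 0.994, 0.022, 0.099]
contact_force: [16.4, -15.3, 17.3]
gripper_width: 47.0
```

```bash
python3 st.py; python3 s.py 11
```

```text
t 8.07 tcp box [62.1  2.8 91.8] tool-y err 0.018 (turn by it)  shift cm [ 7.91 -0.51  7.76] tilt [0.195 0.05 ] F [ 16.4 -15.3  17.3] w 47.0
joints [ 0.429  0.441 -0.334  0.064 -0.597 -1.988] torque [-3.95 -3.99 -1.  ]
t 8.07 tcp box [62.1  2.8 91.8] tool-y err 0.018 (turn by it)  shift cm [ 7.91 -0.51  7.76] tilt [0.195 0.05 ] F [ 16.4 -15.3  17.3] w 47.0
orange [369.5 217.7] 239 med [ 67.1  -0.  120.3] min [ 60.6 -19.6 114.2] max [ 70.7  21.  122.8]
red [362.1 201.5] 45 med [ 33.5   5.6 119.9] min [ 28.9 -19.5 116.3] max [ 63.9  12.1 155.4]
```

Emit:
send_rows:
  steps:
    - [[0,0,0,0,0.75],[0,0,0,0,0.75],[0,0,0,0,0.75],[0,0,0,0,0.75]]

```text
clock: 8.45
position: [625.9, 98.0, 92.7]
ee_rot: [-0.029, 0.994, 0.024, 0.103]
contact_force: [0.0, 0.5, 0.2]
gripper_width: 63.9
```

```bash
python3 st.py; python3 w.py 3; python3 - <<'E'
import cv2
from h import *
d=np.load("pics/scene0.npy"); P=box(cloud("scene",d)); m=(P[:,:,2]>83)&(P[:,:,2]<105)&(abs(P[:,:,1])<20)&(P[:,:,0]>0)&(P[:,:,0]<80)
q=P[m]; print("keeper pts",len(q), np.percentile(q,[2,50,98],axis=0).round(1).tolist())
q=q[q[:,2]>91]; print("beak",len(q),np.percentile(q,[2,50,98],axis=0).round(1).tolist())
E
```

```text
t 8.45 tcp box [63.7  2.  92.7] tool-y err 0.015 (turn by it)  shift cm [ 8.14 -0.49  7.75] tilt [0.203 0.053] F [0.  0.5 0.2] w 63.9
joints [ 0.427  0.44  -0.336  0.065 -0.588 -1.99 ] torque [-0.05  0.42 -0.04]
t 8.50 tcp box [63.3  2.  92.3] tool-y err 0.015 (turn by it)  shift cm [  1.33   0.86 -24.55] tilt [0.202 0.053] F [-0.9 -0.1  0.2] w 64.1
deck 79.55931566184886 ((28.13983917236328, 0.270416259765625), (156.77395629882812, 176.76971435546875), 0.9770811200141907)
orange [321.9 344. ] 4801 med [ 56.2  -0.  119.3] min [ 53.9 -20.8 111.6] max [ 63.5  21.1 122. ]
red [318.8 236.7] 1786 med [ 15.5  -9.  114.5] min [ -2.6 -14.3 103. ] max [ 28.6  14.6 123. ]
keeper pts 372 [[15.6, -12.1, 83.3], [37.9, -1.0, 86.0], [59.7, 11.2, 99.2]]
beak 35 [[28.4, -11.7, 94.1], [31.4, -1.7, 97.8], [33.1, 11.4, 100.3]]
```

View pics/w3.png

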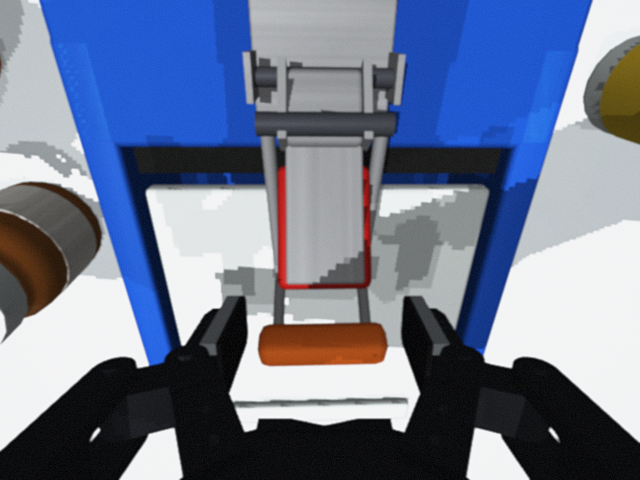

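The loop lies on the keeper base, about 18 mm beyond the catch point. The lever is jammed at its stop because my downward push holds it there, and the blocked rows have tilted the tool. I'll pinch again and pull +x against the lever stop to undo the tilt.

Emit:
send_rows:
  steps:
    - [[0.1,-0.1,0,0.01,0.3],[0,0,0,0,0.3],[0,0,0,0,0.3],[-1.0,0,0.1,0,0.3],[-1.0,0,0.1,0,0.3],[-1.0,0,0.1,0,0.3]]

```text
clock: 9.0
position: [622.9, 96.7, 90.1]
ee_rot: [-0.021, 0.997, 0.019, 0.069]
contact_force: [-34.3, 6.2, 24.6]
gripper_width: 46.7
```

```bash
python3 st.py; python3 s.py 12
```

```text
t 9.00 tcp box [60.7  0.9 90.1] tool-y err -0.004 (turn by it)  shift cm [ 7.25 -0.42  8.07] tilt [0.137 0.04 ] F [-34.3   6.2  24.6] w 46.7
joints [ 0.42   0.462 -0.279  0.03  -0.687 -1.971] torque [2.42 7.76 0.9 ]
t 9.00 tcp box [60.7  0.9 90.1] tool-y err -0.004 (turn by it)  shift cm [ 7.25 -0.42  8.07] tilt [0.137 0.04 ] F [-34.3   6.2  24.6] w 46.7
orange [368.9 218.3] 250 med [ 67.3  -0.9 119.5] min [ 60.3 -21.6 113.5] max [ 71.   20.7 122. ]
red [363.1 201.4] 36 med [ 33.3   6.9 119.3] min [ 29.4   0.6 116.8] max [ 35.8  12.3 122.8]
```

Emit:
send_rows:
  steps:
    - [[-0.6,0,0,0,0.3],[-0.6,0,0,0,0.3],[-0.6,0,0,0,0.3],[-0.6,0,0,0,0.3],[-0.6,0,0,0,0.3],[-0.6,0,0,0,0.3]]

```text
clock: 9.55
position: [621.8, 96.8, 90.1]
ee_rot: [-0.022, 0.999, 0.013, 0.031]
contact_force: [-12.5, 2.1, 7.3]
gripper_width: 46.7
```

```bash
python3 st.py
```

```text
t 9.55 tcp box [59.5  1.1 90.1] tool-y err -0.004 (turn by it)  shift cm [ 6.5  -0.35  8.61] tilt [0.061 0.027] F [-12.5   2.1   7.3] w 46.7
joints [ 0.411  0.491 -0.209 -0.    -0.804 -1.938] torque [ 0.58  3.21 -0.06]
```

Emit:
send_rows:
  steps:
    - [[-0.6,0,0,0,0.3],[-0.6,0,0,0,0.3],[-0.6,0,0,0,0.3],[-0.6,0,0,0,0.3],[-0.6,0,0,0,0.3],[-0.6,0,0,0,0.3],[-0.6,0,0,0,0.3],[-0.6,0,0,0,0.3],[0,0,0,0,0.3]]

```text
clock: 10.3
position: [621.2, 96.9, 89.1]
ee_rot: [-0.021, 1.0, 0.006, -0.022]
contact_force: [6.2, -1.8, -2.7]
gripper_width: 46.4
```

```bash
python3 st.py;python3 s.py 13
```

```text
t 10.30 tcp box [58.9  1.1 89.1] tool-y err -0.007 (turn by it)  shift cm [ 5.49 -0.26  9.16] tilt [-0.045  0.01 ] F [ 6.2 -1.8 -2.7] w 46.4
joints [ 0.398  0.536 -0.114 -0.033 -0.958 -1.908] torque [-0.87 -2.53  0.12]
t 10.30 tcp box [58.9  1.1 89.1] tool-y err -0.007 (turn by it)  shift cm [ 5.49 -0.26  9.16] tilt [-0.045  0.01 ] F [ 6.2 -1.8 -2.7] w 46.4
orange [369.7 217.7] 217 med [ 67.2  -0.4 120.3] min [ 60.8 -18.4 114.5] max [ 70.3  20.9 122.6]
```

Emit:
send_rows:
  steps:
    - [[0.5,0,-0.5,0,0.3],[0.6,0,-0.5,0,0.3],[0.7,0,-0.4,0,0.3],[0.7,0,-0.2,0,0.3]]

```text
clock: 10.68
position: [609.6, 96.4, 105.3]
ee_rot: [-0.021, 1.0, 0.007, -0.007]
contact_force: [7.6, -1.2, -3.0]
gripper_width: 46.9
```

```bash
python3 st.py;python3 s.py 14
```

```text
t 10.68 tcp box [ 47.3   1.3 105.3] tool-y err -0.006 (turn by it)  shift cm [ 4.58 -0.31 10.59] tilt [-0.014  0.014] F [ 7.6 -1.2 -3. ] w 46.9
joints [ 0.409  0.488 -0.157 -0.023 -0.934 -1.924] torque [-0.48 -2.66 -0.18]
t 10.68 tcp box [ 47.3   1.3 105.3] tool-y err -0.006 (turn by it)  shift cm [ 4.58 -0.31 10.59] tilt [-0.014  0.014] F [ 7.6 -1.2 -3. ] w 46.9
orange [366.7 205.4] 243 med [ 56.5  -0.5 136.1] min [ 49.9 -20.1 128.5] max [ 59.1  20.3 138.6]
```

Emit:
send_rows:
  steps:
    - [[-0.1,0,0.3,0,0.3],[-0.1,0,0.4,0,0.3],[-0.1,0,0.4,0,0.3],[-0.1,0,0.4,0,0.3]]

```text
clock: 11.07
position: [613.1, 96.2, 91.3]
ee_rot: [-0.021, 1.0, 0.007, -0.007]
contact_force: [-1.5, -0.0, 8.1]
gripper_width: 46.7
```

```bash
python3 st.py;python3 s.py 15; python3 w.py 4
```

```text
t 11.07 tcp box [50.8  0.8 91.3] tool-y err -0.007 (turn by it)  shift cm [ 4.95 -0.25  9.2 ] tilt [-0.014  0.014] F [-1.5 -0.   8.1] w 46.7
joints [ 0.407  0.509 -0.162 -0.023 -0.908 -1.923] torque [-0.02  0.66 -0.02]
t 11.07 tcp box [50.8  0.8 91.3] tool-y err -0.007 (turn by it)  shift cm [ 4.95 -0.25  9.2 ] tilt [-0.014  0.014] F [-1.5 -0.   8.1] w 46.7
orange [366.9 212.6] 229 med [ 58.8  -0.2 123. ] min [ 51.7 -20.2 117.3] max [ 62.6  20.8 125.3]
red [340.8 188.8] 25 med [  0.5 -14.8 127.3] min [ -6.1 -45.9 116.2] max [ 57.1 -13.5 191.4]
t 11.17 tcp box [50.9  0.8 90.8] tool-y err -0.007 (turn by it)  shift cm [  5.41   0.22 -23.85] tilt [-0.014  0.013] F [ 0.5 -0.5  5. ] w 46.9
deck 79.5552634384622 ((44.872520446777344, 0.079620361328125), (175.34532165527344, 230.2788543701172), 89.8572769165039)
orange [324.1 350.2] 5372 med [ 49.6   0.3 121.1] min [ 46.3 -21.2 113.6] max [ 57.7  21.8 123.3]
red [323.5 252.1] 3612 med [  7.5   0.2 145. ] min [ -8.1 -13.6 119.7] max [ 12.8  14.3 146.8]
```

Emit:
send_rows:
  steps:
    - [[0,0,0.3,0,0.3],[0,0,0.4,0,0.3],[0,0,0.3,0,0.3]]

```text
clock: 11.42
position: [614.5, 96.3, 87.9]
ee_rot: [-0.022, 1.0, 0.006, -0.006]
contact_force: [-7.7, 0.4, 19.6]
gripper_width: 46.7
```

```bash
python3 st.py;python3 s.py 16; python3 w.py 5
```

```text
t 11.42 tcp box [52.2  0.8 87.9] tool-y err -0.004 (turn by it)  shift cm [ 5.13 -0.2   8.84] tilt [-0.012  0.011] F [-7.7  0.4 19.6] w 46.7
joints [ 0.408  0.514 -0.165 -0.019 -0.899 -1.923] torque [ 0.17  2.45 -0.15]
t 11.42 tcp box [52.2  0.8 87.9] tool-y err -0.004 (turn by it)  shift cm [ 5.13 -0.2   8.84] tilt [-0.012  0.011] F [-7.7  0.4 19.6] w 46.7
orange [367.4 215.1] 218 med [ 6.030e+01 -1.000e-01  1.191e+02] min [ 54.  -19.9 114. ] max [ 64.   20.7 121.5]
t 11.52 tcp box [52.2  0.9 88. ] tool-y err -0.004 (turn by it)  shift cm [  5.48   0.18 -24.15] tilt [-0.011  0.011] F [-5.4 -0.4 18.3] w 46.9
deck 79.5486671890288 ((44.98542785644531, 0.15782928466796875), (175.26145935058594, 226.23402404785156), 89.8470458984375)
orange [323.8 350.2] 5370 med [ 50.8   0.4 118.6] min [ 47.5 -21.  111. ] max [ 58.9  21.8 120.6]
red [323.6 256.3] 3520 med [ 10.2   0.  142.6] min [ -7.3 -13.7 116.8] max [ 15.4  14.4 144.4]
```

View pics/s16.png

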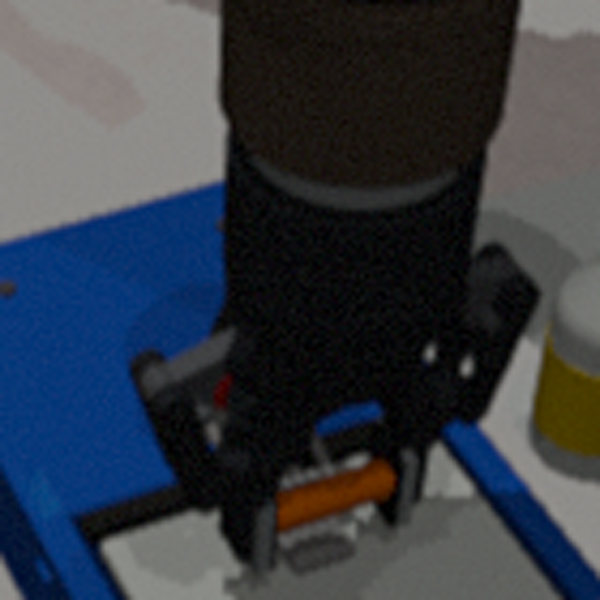

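The bar is down on the keeper base (Fz≈19 N; grip at 335,495 in the crop, just over the keeper). Next I'll draw it to -x under the beak.

Emit:
send_rows:
  steps:
    - [[0.4,0,0,0,0.3],[0.6,0,0,0,0.3],[0.6,0,0,0,0.3]]

```text
clock: 11.77
position: [610.7, 96.6, 95.4]
ee_rot: [-0.024, 1.0, 0.007, 0.009]
contact_force: [8.3, -3.5, 1.7]
gripper_width: 46.5
```

```bash
python3 st.py;python3 s.py 17; python3 w.py 6
```

```text
t 11.77 tcp box [48.5  1.4 95.4] tool-y err 0.001 (turn by it)  shift cm [ 5.02 -0.26  9.44] tilt [0.018 0.014] F [ 8.3 -3.5  1.7] w 46.5
joints [ 0.415  0.487 -0.195 -0.008 -0.867 -1.932] torque [-1.08 -2.09 -0.22]
t 11.77 tcp box [48.5  1.4 95.4] tool-y err 0.001 (turn by it)  shift cm [ 5.02 -0.26  9.44] tilt [0.018 0.014] F [ 8.3 -3.5  1.7] w 46.5
orange [366.3 209.7] 237 med [ 56.3  -0.5 127. ] min [ 49.3 -19.8 119.7] max [ 59.5  21.  129. ]
red [340.2 185.8] 33 med [ -3.2 -14.7 129.2] min [ -9.8 -30.3 118.6] max [ 30.9 -12.6 164. ]
t 11.87 tcp box [47.4  1.3 95.1] tool-y err 0.0 (turn by it)  shift cm [  4.34   0.19 -23.57] tilt [0.016 0.014] F [ 6.4 -1.4  0.8] w 46.6
deck 79.54584855038917 ((43.3033447265625, 0.30800628662109375), (233.3404998779297, 175.2621307373047), 0.1563456803560257)
orange [323.  350.5] 5368 med [ 45.4   0.4 126.2] min [ 42.4 -20.9 118.4] max [ 53.6  21.8 128.3]
red [322.7 241.4] 3907 med [-2.400e+00 -1.000e-01  1.514e+02] min [-12.3 -13.4 128.1] max [  2.5  14.1 152.9]
```

Emit:
send_rows:
  steps:
    - [[-0.2,0,0.4,0,0.3],[-0.2,0,0.4,0,0.3],[0,0,0.3,0,0.3]]

```text
clock: 12.12
position: [612.5, 96.1, 87.4]
ee_rot: [-0.024, 1.0, 0.006, 0.006]
contact_force: [-8.5, 0.6, 29.5]
gripper_width: 46.9
```

```bash
python3 st.py; python3 w.py 7
```

```text
t 12.12 tcp box [50.2  0.8 87.4] tool-y err 0.0 (turn by it)  shift cm [ 5.13 -0.18  8.67] tilt [0.012 0.012] F [-8.5  0.6 29.5] w 46.9
joints [ 0.413  0.501 -0.193 -0.008 -0.86  -1.93 ] torque [ 0.31  2.75 -0.1 ]
t 12.17 tcp box [50.2  0.8 87.7] tool-y err 0.001 (turn by it)  shift cm [  4.7   0.2 -24.3] tilt [0.013 0.012] F [-6.3 -1.6 18.4] w 46.5
deck 79.54991033731363 ((44.645164489746094, 0.299530029296875), (227.29234313964844, 175.26527404785156), 0.10990817099809647)
orange [323.8 350.2] 5363 med [ 48.    0.3 118.1] min [ 44.8 -21.1 110.6] max [ 56.1  21.8 120.3]
red [324.6 254.8] 4306 med [  2.6  -0.  148.3] min [-10.2 -13.6 122.9] max [  7.7  14.3 150. ]
```

Emit:
send_rows:
  steps:
    - [[0.4,0,0.3,0,0.3],[0.5,0,0.3,0,0.3],[0.6,0,0.3,0,0.3]]

```text
clock: 12.42
position: [611.2, 96.8, 88.1]
ee_rot: [-0.028, 0.999, 0.007, 0.022]
contact_force: [8.4, -4.5, 9.0]
gripper_width: 46.9
```

```bash
python3 st.py; python3 w.py 8
```

```text
t 12.42 tcp box [49.   1.5 88.1] tool-y err 0.008 (turn by it)  shift cm [ 5.28 -0.22  8.58] tilt [0.044 0.015] F [ 8.4 -4.5  9. ] w 46.9
joints [ 0.42   0.486 -0.226  0.006 -0.814 -1.939] torque [-1.11 -1.69 -0.33]
t 12.47 tcp box [48.3  1.5 88. ] tool-y err 0.008 (turn by it)  shift cm [  3.76   0.19 -24.39] tilt [0.043 0.015] F [ 6.3 -3.4  8.5] w 46.8
deck 79.5491082399465 ((45.42333984375, 0.4611053466796875), (229.67298889160156, 175.18983459472656), 0.3356436491012573)
orange [322.3 351. ] 5267 med [ 46.2   0.3 118.8] min [ 43.1 -20.9 111.2] max [ 54.1  21.9 121. ]
red [323.3 255.4] 4631 med [ -2.2  -0.  151.1] min [-12.5 -13.5 126.5] max [  3.   14.1 152.6]
```

Emit:
send_rows:
  steps:
    - [[0.7,0,0.25,0,0.3],[0.7,0,0.25,0,0.3],[0.7,0,0.25,0,0.3],[0.7,0,0.25,0,0.3]]

```text
clock: 12.8
position: [603.5, 96.5, 88.4]
ee_rot: [-0.031, 0.998, 0.008, 0.044]
contact_force: [7.3, -4.6, 9.6]
gripper_width: 47.0
```

```bash
python3 st.py; python3 w.py 9
```

```text
t 12.80 tcp box [41.2  1.6 88.4] tool-y err 0.015 (turn by it)  shift cm [ 4.9  -0.22  8.43] tilt [0.088 0.02 ] F [ 7.3 -4.6  9.6] w 47.0
joints [ 0.433  0.457 -0.289  0.028 -0.738 -1.961] torque [-1.46 -1.7  -0.41]
t 12.85 tcp box [40.8  1.6 88.5] tool-y err 0.015 (turn by it)  shift cm [  1.9    0.25 -24.42] tilt [0.088 0.02 ] F [ 6.  -3.7  8.4] w 46.8
deck 79.56128856482161 ((41.36455535888672, 0.4292755126953125), (235.95486450195312, 175.22544860839844), 0.08168134093284607)
orange [322.3 351.3] 5328 med [ 37.2   0.3 119.1] min [ 34.4 -20.9 111.3] max [ 45.3  21.9 121.4]
red [328.7 186.6] 6647 med [-31.5   0.2 157.9] min [-35.  -12.9 156.3] max [-27.4  13.6 159.2]
```

Emit:
send_rows:
  steps:
    - [[0.6,0,0.2,0,0.3],[0.5,0,0.1,0,0.3],[0,0,0,0,0.3],[0,0,0,0,0.3],[0,0,0,0,0.3]]

```text
clock: 13.27
position: [603.0, 96.1, 88.6]
ee_rot: [-0.031, 0.998, 0.01, 0.055]
contact_force: [-0.4, -1.2, 6.0]
gripper_width: 46.6
```

```bash
python3 st.py; python3 w.py 10
```

```text
t 13.27 tcp box [40.7  1.2 88.6] tool-y err 0.016 (turn by it)  shift cm [ 5.03 -0.2   8.35] tilt [0.11  0.023] F [-0.4 -1.2  6. ] w 46.6
joints [ 0.436  0.447 -0.311  0.04  -0.703 -1.972] torque [-0.33  0.57 -0.25]
t 13.32 tcp box [40.7  1.3 88.7] tool-y err 0.016 (turn by it)  shift cm [  1.37   0.32 -24.43] tilt [0.11  0.023] F [ 0.  -1.1  4.7] w 46.5
deck 79.53499560266071 ((42.10639953613281, 0.48221588134765625), (236.82354736328125, 175.57907104492188), 0.27220290899276733)
orange [323.1 350.6] 5362 med [ 35.7   0.2 119.3] min [ 32.9 -21.  111.4] max [ 43.7  21.8 121.6]
red [332.  166.3] 7733 med [-37.4   0.2 157.4] min [-41.  -12.9 155.3] max [-33.3  13.5 158.8]
```

View pics/w10.png

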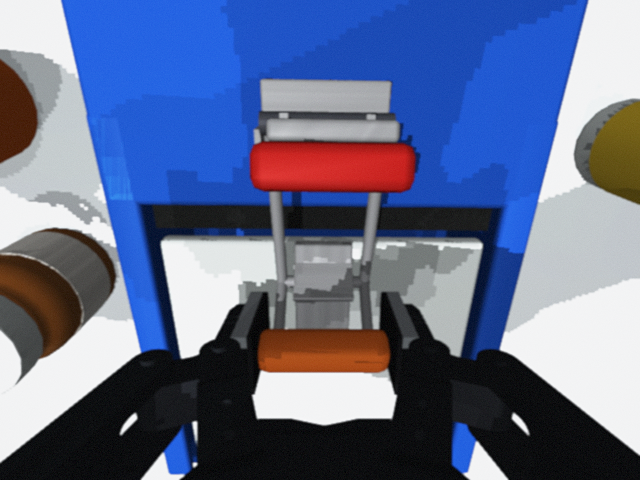

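The lever is upright (pad at 332,166) and the bar is under the beak plate (beak edge at 323,298). More pulling does not move it, so it's caught. I'll release it and rise.

Emit:
send_rows:
  steps:
    - [[0,0,0,0,0.85],[0,0,0,0,0.85],[0,0,0,0,0.85],[0,0,0,0,0.85],[-0.3,0,-2.5,0.01,0.85],[-0.3,0,-2.5,0,0.85],[-0.3,0,-2.5,0,0.85],[-0.3,0,-1.5,0,0.85],[0,0,0,0,0]]

```text
clock: 14.07
position: [600.7, 94.8, 174.3]
ee_rot: [-0.027, 0.999, 0.008, 0.047]
contact_force: [0.7, 0.7, 0.5]
gripper_width: 61.9
```

```bash
python3 st.py; python3 w.py 11; python3 s.py 18; python3 - <<'E'
from h import *
P=np.load("pics/w11.npy"); m=(P[:,:,0]>-50)&(P[:,:,0]<60)&(abs(P[:,:,1])>14.5)&(abs(P[:,:,1])<20)&(P[:,:,2]>84)&(P[:,:,2]<125); q=P[m]
for x in range(-40,60,6):
    r=q[(q[:,0]>=x)&(q[:,0]<x+6)]
    if len(r): print(x+3,len(r),np.percentile(r[:,2],[10,50,90]).round(1))
E
```

```text
t 14.07 tcp box [3.830e+01 1.000e-01 1.743e+02] tool-y err 0.007 (turn by it)  shift cm [ 5.45 -0.21 16.99] tilt [0.093 0.018] F [0.7 0.7 0.5] w 61.9
joints [ 0.434  0.357 -0.201  0.028 -0.922 -1.966] torque [0.02 0.07 0.01]
t 14.12 tcp box [ 37.5  -0.  172.7] tool-y err 0.006 (turn by it)  shift cm [  2.29   0.23 -16.  ] tilt [0.091 0.018] F [-0.1  0.   0.7] w 54.8
deck 79.5396092839315 ((5.39373779296875, 0.2279510498046875), (199.0136260986328, 174.422119140625), 0.19815854728221893)
orange [323.6 256. ] 1929 med [ 37.4   0.6 119.6] min [ 33.7 -20.5 112.2] max [ 45.4  21.3 121.6]
red [325.5 133. ] 1884 med [-34.2   0.3 157.4] min [-38.6 -13.  139.5] max [-26.4  13.7 159. ]
t 14.12 tcp box [ 37.5  -0.  172.7] tool-y err 0.006 (turn by it)  shift cm [ 5.31 -0.2  16.86] tilt [0.091 0.018] F [-0.1  0.   0.7] w 54.8
orange [361.6 208.7] 243 med [ 46.1  -2.2 120.1] min [ 39.5 -23.1 115. ] max [ 49.9  19.7 122.9]
red [348.6 166.4] 54 med [-22.8  10.1 151. ] min [-28.4 -29.6 126.5] max [ 46.7  12.4 226.8]
-37 170 [108.  109.9 111.1]
-31 13 [ 93.2  94.5 106.9]
-25 17 [ 93.7 103.8 104.8]
-19 138 [101.8 103.1 104. ]
-13 150 [100.1 101.3 102.4]
-7 146 [ 98.   99.5 100.5]
-1 128 [96.5 97.7 98.7]
5 134 [94.6 95.8 97. ]
11 117 [92.9 94.1 95.2]
17 112 [91.1 92.2 93.1]
23 120 [89.2 90.4 91.5]
29 205 [90.5 94.7 98.9]
35 403 [102.  114.6 120.2]
41 171 [119.7 120.5 121.3]
47 66 [117.9 119.  119.9]
```

The wires run straight down to z≈88 at x≈26, so the loop is still hooked after release. Next, closed fingers go to the +x side of the pad.

Emit:
send_rows:
  steps:
    - [[1.3,0,0,0,0],[1.3,0,0.4,0,0],[1.2,0,0.9,0,0],[0.2,0,1.0,0,0],[0,0,0,0,0]]

```text
clock: 14.58
position: [554.3, 91.0, 134.9]
ee_rot: [-0.026, 0.999, 0.006, 0.037]
contact_force: [1.6, -0.1, -0.3]
gripper_width: 0.1
```

```bash
python3 st.py; python3 w.py 12
```

```text
t 14.58 tcp box [ -8.2  -1.5 134.9] tool-y err 0.004 (turn by it)  shift cm [ 0.18  0.02 13.51] tilt [0.074 0.013] F [ 1.6 -0.1 -0.3] w 0.1
joints [ 0.463  0.334 -0.349  0.029 -0.816 -2.001] torque [-0.04  0.23  0.09]
t 14.63 tcp box [ -7.8  -1.4 135.6] tool-y err 0.004 (turn by it)  shift cm [ -2.23   0.33 -19.32] tilt [0.074 0.013] F [-0.1  0.  -1. ] w 0.1
deck 79.58805844749465 ((-10.638900756835938, 0.2606658935546875), (174.2018280029297, 249.08694458007812), 89.91161346435547)
red [330.1 279. ] 1983 med [-35.9   0.2 157.5] min [-38.9 -13.3 154.4] max [-31.6  13.8 159. ]
```

Emit:
send_rows:
  steps:
    - [[0.6,0,-0.1,0,0],[0.8,0,-0.1,0,0],[0.8,0,0,0,0],[0.8,0,0,0,0]]

```text
clock: 14.97
position: [534.2, 92.2, 138.1]
ee_rot: [-0.027, 0.998, 0.008, 0.049]
contact_force: [9.3, -1.8, -1.0]
gripper_width: 0.1
```

```bash
python3 st.py; python3 w.py 13
```

```text
t 14.97 tcp box [-28.2   0.7 138.1] tool-y err 0.008 (turn by it)  shift cm [-1.46 -0.27 14.02] tilt [0.097 0.019] F [ 9.3 -1.8 -1. ] w 0.1
joints [ 0.486  0.289 -0.413  0.041 -0.774 -2.03 ] torque [-0.37 -2.36 -0.05]
t 15.02 tcp box [-29.1   0.7 138.4] tool-y err 0.008 (turn by it)  shift cm [ -4.77   0.17 -18.78] tilt [0.097 0.019] F [ 6.3  0.4 -1.2] w -0.0
deck 79.57412336032154 ((-26.504379272460938, 0.5332565307617188), (254.425537109375, 174.70901489257812), 0.2534354329109192)
orange [324.  394.3] 142 med [ 34.6   1.2 121.7] min [-29.1  -2.  120.4] max [ 39.9   4.  185.4]
red [324.7 278.2] 1788 med [-53.1   0.5 153.5] min [-56.3 -12.8 150.5] max [-48.6  13.7 155.2]
```

Emit:
send_rows:
  steps:
    - [[0.9,0,0.1,0,0],[0.9,0,0.1,0,0],[0.9,0,0.2,0,0]]

```text
clock: 15.27
position: [520.1, 95.2, 139.5]
ee_rot: [-0.03, 0.997, 0.013, 0.066]
contact_force: [8.1, -0.5, 1.2]
gripper_width: 0.3
```

```bash
python3 st.py; python3 w.py 14
```

```text
t 15.27 tcp box [-42.1   4.4 139.5] tool-y err 0.014 (turn by it)  shift cm [-2.32 -0.8  14.37] tilt [0.131 0.03 ] F [ 8.1 -0.5  1.2] w 0.3
joints [ 0.51   0.252 -0.475  0.058 -0.716 -2.062] torque [-0.57 -2.04 -0.06]
t 15.32 tcp box [-43.7   4.3 139.1] tool-y err 0.013 (turn by it)  shift cm [ -6.83  -0.06 -18.36] tilt [0.13 0.03] F [5.4 0.3 0.2] w 0.3
deck 79.57846230368905 ((-30.94634246826172, 0.40459442138671875), (173.7798309326172, 259.7762145996094), 89.947509765625)
orange [324.  398.3] 247 med [ 28.8   5.1 121.9] min [-44.3   1.  118. ] max [ 35.2   8.9 187.2]
red [314.5 276.4] 2037 med [-6.470e+01 -1.000e-01  1.467e+02] min [-68.3 -13.1 133.6] max [-48.7  13.8 149.2]
```

Emit:
send_rows:
  steps:
    - [[0.8,-0.3,0.3,0,0],[0.8,-0.1,0.4,0,0],[0.7,-0.1,0.5,0,0]]

```text
clock: 15.57
position: [509.1, 94.4, 133.0]
ee_rot: [-0.032, 0.996, 0.018, 0.081]
contact_force: [0.7, -1.7, 6.9]
gripper_width: -0.0
```

```bash
python3 st.py; python3 w.py 15
```

```text
t 15.57 tcp box [-53.1   4.  133. ] tool-y err 0.02 (turn by it)  shift cm [-3.08 -0.93 13.96] tilt [0.16  0.042] F [ 0.7 -1.7  6.9] w -0.0
joints [ 0.522  0.23  -0.536  0.072 -0.646 -2.082] torque [-0.33 -0.11 -0.07]
t 15.62 tcp box [-54.7   3.8 131.9] tool-y err 0.019 (turn by it)  shift cm [ -8.57   0.15 -18.69] tilt [0.158 0.042] F [0.9 1.5 2.5] w 0.2
deck 79.58932893721992 ((-36.374000549316406, 0.222900390625), (248.9525909423828, 173.4120330810547), 0.0348140187561512)
orange [324.1 411.8] 416 med [ 25.1   5.4 122. ] min [-56.2  -0.2 112.8] max [ 32.2   9.7 187.7]
red [313.9 277.4] 2486 med [-74.8  -1.7 136.5] min [-79.3 -13.2 124.6] max [-53.6  13.6 139.6]
```

Emit:
send_rows:
  steps:
    - [[0.5,-0.2,0.5,0,0],[0.5,-0.1,0.6,0,0],[0.4,-0.1,0.6,0,0]]

```text
clock: 15.87
position: [500.1, 92.3, 117.5]
ee_rot: [-0.033, 0.996, 0.021, 0.086]
contact_force: [-0.0, -0.8, 0.3]
gripper_width: -0.5
```

```bash
python3 st.py; python3 w.py 16
```

```text
t 15.87 tcp box [-62.2   2.3 117.5] tool-y err 0.021 (turn by it)  shift cm [-4.1  -0.8  12.62] tilt [0.17  0.048] F [-0.  -0.8  0.3] w -0.5
joints [ 0.528  0.233 -0.587  0.08  -0.58  -2.097] torque [-0.11  0.39 -0.01]
t 15.92 tcp box [-64.1   1.5 115.6] tool-y err 0.02 (turn by it)  shift cm [ -9.92   0.48 -20.05] tilt [0.166 0.046] F [-1.2 -0.7 -0.8] w 0.1
deck 79.57641659312543 ((-49.606178283691406, 0.03095245361328125), (172.68186950683594, 222.5290985107422), 89.99436950683594)
red [318.4 271.9] 3331 med [-82.9  -0.9 117.2] min [-91.4 -13.6 113.5] max [-66.1  13.6 119.6]
```

Emit:
send_rows:
  steps:
    - [[0.6,-0.1,0,0,0],[0.5,0,0,0,0],[0,0,0,0,0]]

```text
clock: 16.17
position: [484.4, 88.3, 111.6]
ee_rot: [-0.032, 0.996, 0.019, 0.081]
contact_force: [-0.6, 0.1, -0.4]
gripper_width: 0.1
```

```bash
python3 st.py; python3 w.py 17; python3 - <<'E'
from h import *
P=np.load("pics/w17.npy"); im=cv2.imread("pics/w17.png"); q=P[mask(im,"red")&(abs(P[:,:,1])<14)&(P[:,:,2]>84)]
for x in range(-102,-50,6):
    r=q[(q[:,0]>=x)&(q[:,0]<x+6)]
    if len(r)>5: print(x+3,len(r),np.median(r[:,2]).round(1))
E
```

```text
t 16.17 tcp box [-78.1  -0.9 111.6] tool-y err 0.019 (turn by it)  shift cm [-5.9  -0.43 12.27] tilt [0.16  0.044] F [-0.6  0.1 -0.4] w 0.1
joints [ 0.538  0.221 -0.624  0.083 -0.567 -2.112] torque [-0.06  0.36  0.01]
t 16.22 tcp box [-77.7  -0.7 111.7] tool-y err 0.019 (turn by it)  shift cm [-11.23   0.66 -20.25] tilt [0.161 0.044] F [-0.9 -0.6 -1. ] w -0.2
deck 79.57145285640206 ((-62.41212463378906, 0.42084503173828125), (198.21627807617188, 174.4722900390625), 0.2275177538394928)
red [327.1 278.8] 2115 med [-90.6   0.7 104.2] min [-95.3 -13.2  99. ] max [-79.8  13.7 105.6]
-93 1117 103.7
-87 675 104.6
-81 279 104.4
```

The lever has snapped home (pad top at z≈104.4, level) with no force on it. I'll move to the pad centre and come down gently.

Emit:
send_rows:
  steps:
    - [[-0.5,0,0,0,0],[0.03,0,0.2,0,0],[0.03,0,0.2,0,0],[0,0,0,0,0]]

```text
clock: 16.55
position: [491.0, 89.3, 108.6]
ee_rot: [-0.032, 0.996, 0.02, 0.082]
contact_force: [0.1, 0.3, 0.6]
gripper_width: 0.0
```

```bash
python3 st.py
```

```text
t 16.55 tcp box [-71.5  -0.2 108.6] tool-y err 0.019 (turn by it)  shift cm [-5.27 -0.48 11.87] tilt [0.162 0.044] F [0.1 0.3 0.6] w 0.0
joints [ 0.532  0.235 -0.614  0.083 -0.561 -2.105] torque [-0.09  0.34  0.  ]
```

Emit:
send_rows:
  steps:
    - [[0.02,0,0.15,0,0],[0.02,0,0.15,0,0]]

```text
clock: 16.72
position: [491.6, 89.5, 105.6]
ee_rot: [-0.032, 0.996, 0.019, 0.082]
contact_force: [-3.8, -0.5, 6.9]
gripper_width: 0.1
```

Emit:
send_rows:
  steps:
    - [[0.02,0,0.1,0,0],[0.02,0,0.1,0,0]]

```text
clock: 16.88
position: [491.6, 89.4, 105.1]
ee_rot: [-0.032, 0.996, 0.019, 0.082]
contact_force: [-5.9, 0.5, 13.0]
gripper_width: -0.1
```

Emit:
send_rows:
  steps:
    - [[0.02,0,0.08,0,0],[0.02,0,0.08,0,0],[0.02,0,0.08,0,0]]

```text
clock: 17.13
position: [491.5, 89.4, 105.7]
ee_rot: [-0.033, 0.996, 0.019, 0.083]
contact_force: [-2.5, -0.1, 6.6]
gripper_width: -0.3
```

Emit:
send_rows:
  steps:
    - [[0.03,0,0.14,0,0],[0.03,0,0.14,0,0],[0.03,0,0.14,0,0]]

```text
clock: 17.38
position: [491.6, 89.4, 105.1]
ee_rot: [-0.034, 0.996, 0.018, 0.084]
contact_force: [-6.2, 0.2, 13.3]
gripper_width: -0.0
```

Emit:
send_rows:
  steps:
    - [[0.03,0,0.14,0,0],[0.03,0,0.14,0,0],[0.03,0,0.14,0,0]]

```text
clock: 17.63
position: [491.6, 89.5, 105.2]
ee_rot: [-0.034, 0.996, 0.018, 0.085]
contact_force: [-5.6, 0.4, 12.4]
gripper_width: 0.2
```

Emit:
send_rows:
  steps:
    - [[0.03,0,0.14,0,0]]

```text
clock: 17.72
position: [491.6, 89.5, 105.2]
ee_rot: [-0.035, 0.996, 0.018, 0.086]
contact_force: [-5.9, -0.4, 11.5]
gripper_width: 0.2
```

Emit:
send_rows:
  steps:
    - [[0.03,0,0.14,0,0]]

```text
clock: 17.8
position: [491.6, 89.5, 105.2]
ee_rot: [-0.035, 0.995, 0.018, 0.086]
contact_force: [-6.2, 0.2, 12.1]
gripper_width: -0.2
```

Emit:
send_rows:
  steps:
    - [[0.03,0,0.14,0,0]]

```text
clock: 17.88
position: [491.6, 89.5, 105.2]
ee_rot: [-0.035, 0.995, 0.018, 0.087]
contact_force: [-5.7, 0.1, 11.9]
gripper_width: 0.2
```

Steady at about 13.5 N. I'll hold about 15 N for over a second.

Emit:
send_rows:
  steps:
    - [[0.03,0,0.16,0,0],[0.03,0,0.16,0,0],[0.03,0,0.16,0,0],[0.03,0,0.16,0,0],[0.03,0,0.16,0,0],[0.03,0,0.16,0,0],[0.03,0,0.16,0,0]]

```text
clock: 18.47
position: [491.6, 89.5, 105.1]
ee_rot: [-0.037, 0.995, 0.017, 0.09]
contact_force: [-7.0, -0.1, 14.2]
gripper_width: -0.1
```

Emit:
send_rows:
  steps:
    - [[0.03,0,0.16,0,0],[0.03,0,0.16,0,0],[0.03,0,0.16,0,0],[0.03,0,0.16,0,0],[0.03,0,0.16,0,0],[0.03,0,0.16,0,0],[0.03,0,0.16,0,0]]

```text
clock: 19.05
position: [491.6, 89.5, 105.1]
ee_rot: [-0.038, 0.995, 0.017, 0.094]
contact_force: [-7.5, -0.3, 15.2]
gripper_width: 0.0
```

Emit:
send_rows:
  steps:
    - [[0,0,-0.3,0,0],[0,0,-1,0,0],[0,0,-3,0,0],[0,0,-3,0,0],[0,0,-3,0,0],[0,0,-2,0,0],[0,0,0,0,0]]

```text
clock: 19.63
position: [467.1, 83.9, 230.4]
ee_rot: [-0.039, 0.995, 0.016, 0.092]
contact_force: [0.2, 0.8, 0.1]
gripper_width: -0.3
```

```bash
python3 st.py; python3 w.py 18; python3 - <<'E'
from h import *
P=np.load("pics/w18.npy"); im=cv2.imread("pics/w18.png"); q=P[mask(im,"red")&(abs(P[:,:,1])<14)&(P[:,:,2]>84)]
for x in range(-102,-50,6):
    r=q[(q[:,0]>=x)&(q[:,0]<x+6)]
    if len(r)>5: print(x+3,len(r),np.median(r[:,2]).round(1))
m=(abs(P[:,:,1])>14.5)&(abs(P[:,:,1])<20)&(P[:,:,2]>84)&(P[:,:,2]<125); q=P[m]
for x in range(-40,60,6):
    r=q[(q[:,0]>=x)&(q[:,0]<x+6)]
    if len(r)>5: print("wire",x+3,len(r),np.median(r[:,2]).round(1))
E
```

```text
t 19.63 tcp box [-95.6  -4.4 230.4] tool-y err 0.032 (turn by it)  shift cm [-5.15 -0.42 24.41] tilt [0.182 0.039] F [0.2 0.8 0.1] w -0.3
joints [ 0.563  0.031 -0.501  0.085 -0.864 -2.106] torque [ 0.    0.28 -0.05]
t 19.68 tcp box [-96.2  -4.6 228.7] tool-y err 0.031 (turn by it)  shift cm [-11.32   0.41  -8.2 ] tilt [0.18  0.038] F [-0.   0.  -0.1] w -0.1
deck 79.57103745596523 ((-39.56816101074219, 0.1907196044921875), (173.2406463623047, 243.38819885253906), 89.92807006835938)
red [325.6 223.4] 1765 med [-77.7   0.3 104.5] min [-94.9 -12.9 102.1] max [-58.   13.5 105.8]
-93 320 104.1
-87 272 104.6
-81 261 104.5
-75 260 104.5
-69 249 104.5
-63 246 104.6
-57 130 104.4
wire -37 55 87.9
wire -31 113 93.1
wire -25 17 88.9
wire -19 52 88.2
wire -13 53 88.2
wire -7 48 88.4
wire -1 39 88.8
wire 5 27 88.8
```

View pics/w18.png

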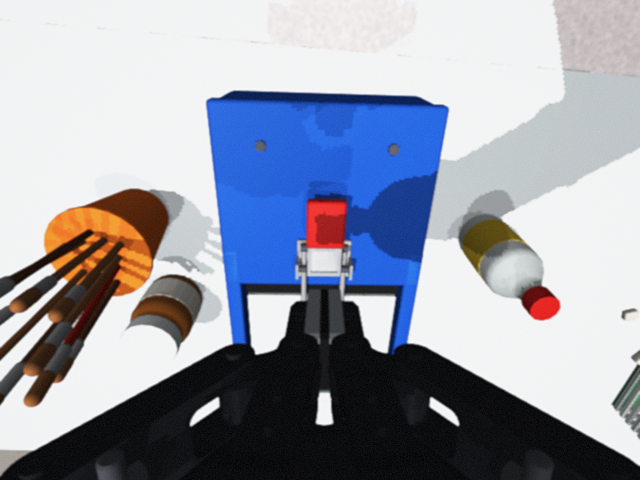

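The lever is level and home, and the loop lies flat. One quick numeric check of the grip position and the lid, then I'll hand in.

```bash
python3 - <<'E'
from h import *
import subprocess
im,d=optics.get_image("scene"); P=box(cloud("scene",d)); d0=np.load("pics/scene0.npy"); P0=box(cloud("scene",d0))
q=P[mask(im,"orange")&(abs(P[:,:,1])<40)&(P[:,:,2]>95)]; print("grip",len(q),np.median(q,0).round(1))
for n,p in(("before",P0),("after",P)):
    m=(abs(p[:,:,1])<11)&(p[:,:,2]>83.5)&(p[:,:,2]<87)&(p[:,:,0]>40)&(p[:,:,0]<70); print(n,"keeper far edge x",np.percentile(p[m][:,0],98).round(1))
from bench import job
print(job.job_done())
E
```

```text
grip 259 [ 33.1  -2.5 122.8]
before keeper far edge x 60.2
after keeper far edge x 55.8
the job is handed in; nothing more can be done
None
```

The box is latched and the job is handed in at about 20 s of the 72 s allowed; no verdict was given.

**What I did:** I hooked the loop's bar behind the keeper by the orange grip, then let go. With closed fingers I pushed the red lever over dead centre, and it snapped home. I pressed the pad for about 2 s in all, the last 1.2 s at 15 to 17 N, then lifted clear.

**What the last checks showed:**
- **Lever:** the pad top is level at z ≈ 104.5 mm (home is 105).
- **Loop:** it lies flat, and the grip position fits the bar being caught in the keeper. The bar itself could not be seen directly.
- **Lid:** the keeper's far edge moved in by about 4.4 mm, from 60.2 to 55.8 mm. That puts the lid near 2.6 mm from tight.
- **Contact:** the force on the arm reads about zero, and nothing is being touched.
- **Pail, jar and bottle:** all three still stand in the last picture. I did not measure how far they moved, but nothing touched them as far as I saw.

**What went wrong on the way:**
- **Lever jam:** my first pull drove the lever to its stop and jammed it there, so it took several re-grips. The wrist force reached about 42 N pulling the grip, which is under the 120 N limit.
- **Tool tilt:** the tool ended up tilted by about 0.18 rad, so I pressed the pad at a slight angle. Some of the measured force was sideways, about 7 N against 15 N downward.
- **Steadiness of the press:** it dipped to about 7 N early on, before the final hold. The highest force I read on the pad was about 17 N. Force was only read at the end of each call.

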